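# Mark and load the third gap of the soap rack

### The job

Count the gaps of the divider rack from its red end panel, filled ones too, and with a fingertip push the yellow price tag along the front rail until the whole tag stands at the third gap. Then push the orange soap carton across the counter into that third gap until its end sits squarely against the rail. Only push, gently: pinch and lift neither of them, and leave the other goods where they are.

Things in the scene. Friction and masses are not known exactly. Their poses are not given: they have to be found in the camera images.
- rack: Aluminium front rail, fixed: bar 424 mm long (y), 10 thick, 45 high, on the customer (far) side. Origin: on the counter, mid-length, on the robot-side face. x: away from the robot, square to the rail; y: along it, left as the robot sees it. Five dividers and two end panels run from it towards the robot (-x) and make six gaps open at that side. No floor: goods lie on the bare counter.
- div1: White plastic divider number 1 of 5, numbered from left to right as the robot sees them (div1 is the leftmost, at the largest y): an upright wall 5 mm thick, 40 mm high and 75 mm long, fixed. Origin: on the counter, mid-thickness, at the rail end; it runs along its -x. Gaps are 55 to 71 mm wide and differ from start to start.
- div2: White plastic divider number 2 of 5, numbered from left to right as the robot sees them (div1 is the leftmost, at the largest y): an upright wall 5 mm thick, 40 mm high and 75 mm long, fixed. Origin: on the counter, mid-thickness, at the rail end; it runs along its -x. Gaps are 55 to 71 mm wide and differ from start to start.
- div3: White plastic divider number 3 of 5, numbered from left to right as the robot sees them (div1 is the leftmost, at the largest y): an upright wall 5 mm thick, 40 mm high and 75 mm long, fixed. Origin: on the counter, mid-thickness, at the rail end; it runs along its -x. Gaps are 55 to 71 mm wide and differ from start to start.
- div4: White plastic divider number 4 of 5, numbered from left to right as the robot sees them (div1 is the leftmost, at the largest y): an upright wall 5 mm thick, 40 mm high and 75 mm long, fixed. Origin: on the counter, mid-thickness, at the rail end; it runs along its -x. Gaps are 55 to 71 mm wide and differ from start to start.
- div5: White plastic divider number 5 of 5, numbered from left to right as the robot sees them (div1 is the leftmost, at the largest y): an upright wall 5 mm thick, 40 mm high and 75 mm long, fixed. Origin: on the counter, mid-thickness, at the rail end; it runs along its -x. Gaps are 55 to 71 mm wide and differ from start to start.
- end_red: Red end panel, at the left or at the right end of the rack: fixed wall 8 mm thick, 45 mm high, reaching 76 mm from the rail towards the robot and 10 mm past its near face. Origin: on the counter, mid-thickness, in line with the rail's near face. Gap one lies between it and the nearest divider.
- end_grey: Grey end panel, the same as the red one, at the other end.
- tag (a joint): Where the price tag stands on the rail (m): the y of the tag's middle in the rack's frame, 0 at mid-rail, growing to the left (+y), range -0.18 to 0.18. It starts near the right (-y) end. It slides with about 1.5 N of friction and stays where it is left; it cannot come off.
- tag_clip (a point): Centre of the yellow price tag's upper block, on top of the rail: 36 mm wide along the rail, 16 thick, from 46 to 75 mm above the counter (30 mm proud of rail and panels). In front of it, on the customer side, hangs a yellow face plate with a blank ticket, also 36 mm wide, 4 thick, 13 to 75 mm above the counter. Axes as the rack's. Push it on its left or right side.
- soap_mid (a point): Centre of the orange soap carton with a white band, loose on the counter before the rack: 80 mm long (its x), 48 wide (its y), 34 high, 70 to 140 g; centre 17 mm above the counter. It goes in lengthwise, either end first; when home its centre is 40 mm from the rail's near face and it sticks out 5 mm past the dividers.
- green_soap_mid (a point): Centre of the green soap carton (80 x 48 x 34 mm), loose stock standing in the second gap from one end; leave it.
- blue_soap_mid (a point): Centre of the blue soap carton (80 x 48 x 34 mm), loose stock standing in the second gap from the other end; leave it.
- jar_mid (a point): Centre of an amber glass jar with a red lid, 60 mm across and 75 mm high, standing on the counter to the left of the work; leave it.
- tin_mid (a point): Centre of a tin with a green label, 66 mm across and 55 mm high, standing on the counter to the right of the work; leave it.
Not all that is in view belongs to the job. Leave any blue or purple look-alike of the div2 alone.

How it is judged:
On the way, in this order (a step that is already met when the one before it is completed fails the run):
1. the price tag stands wholly at the third gap counted from the red end panel (((y of end_red in the frame of rack above 0 m and y of tag_clip in the frame of div2 below -0.018 m and y of tag_clip in the frame of div3 above 0.018 m) or (y of end_red in the frame of rack below 0 m and y of tag_clip in the frame of div3 below -0.018 m and y of tag_clip in the frame of div4 above 0.018 m))), for 0.2 s.
2. the orange carton lies in the third gap, home against the rail (((y of end_red in the frame of rack above 0 m and y of soap_mid in the frame of div2 below -0.02 m and y of soap_mid in the frame of div3 above 0.02 m) or (y of end_red in the frame of rack below 0 m and y of soap_mid in the frame of div3 below -0.02 m and y of soap_mid in the frame of div4 above 0.02 m)) and x of soap_mid in the frame of rack above -0.047 m and angle between the x axis of soap_mid and the x axis of rack, either way round below 0.14 rad and height (world z) of soap_mid below 0.021 m and angle between soap_mid's own z axis and vertical below 0.1 rad), for 0.2 s.
At the end, for the whole second after the job is handed in: The whole tag lies within the third gap from the red end (2 mm over either side allowed); the orange carton rests flat in that gap, its centre at most 47 mm from the rail's near face (40 is hard home) and within 8 degrees of square; other goods within 15 mm of their places (all of step 2 and ((y of end_red in the frame of rack above 0 m and y of tag_clip in the frame of div2 below -0.018 m and y of tag_clip in the frame of div3 above 0.018 m) or (y of end_red in the frame of rack below 0 m and y of tag_clip in the frame of div3 below -0.018 m and y of tag_clip in the frame of div4 above 0.018 m)) and linear speed of soap below 0.01 m/s and distance of each of green_soap_mid, blue_soap_mid, jar_mid, tin_mid from where it was at the start of the episode below 0.015 m); the robot touches nothing.
It fails at once if the orange carton lifted or tipped (height (world z) of soap_mid above 0.03 m or angle between soap_mid's own z axis and vertical above 0.35 rad).
It fails at once if the orange carton pinched or rammed (over 35 N) (contact force between the fingers and soap above 35 N).
It fails at once if the price tag pinched or rammed (over 35 N) (contact force between the fingers and tag above 35 N).
It fails at once if the stock in the other gaps, the jar or the tin disturbed (distance of any of green_soap_mid, blue_soap_mid, jar_mid, tin_mid from where it was at the start of the episode above 0.015 m or angle between any of green_soap_mid, blue_soap_mid, jar_mid, tin_mid's own z axis and vertical above 0.3 rad).
It also fails if it takes over 64 s, if anything falls off the work surface, if the arm or the gripper's body presses on something with over 40 N, if the wrist force passes 120 N, or if a joint passes its speed limit or range.

### The arm

A 6-joint arm with a two-finger parallel gripper is mounted at the origin on the work surface. World frame = base frame: x ahead of the robot, y to its left, z up, the work surface at z = 0. Lengths are in m, angles in rad, forces in N, time in s.
With the tool pointing down it reaches from about 0.325 to 0.9 m from the base axis. Payload 6.1 kg.
Tool frame: the origin (TCP) lies midway between the tips of the shut fingers; the grasp point (between the pads) lies ctrl.hold_point_z behind it (ctrl.hold_point_z is the distance from the TCP to the grasp point, in m); z points along the fingers, y is the direction in which the jaws open and shut (so a half turn about z gives the same grasp; the last joint's range is limited). The gripper opens to 85 mm and grips with 20 to 120 N. Pads are 22 mm wide; open, the fingers measure 114 mm over their backs; the gripper's body (76 mm by 85 mm) begins 54 mm behind the grasp point. The pads swing forward as they close: fully open they stand 13 mm farther back than shut.
Start: joints at [1.174, 0.22, 1.526, -0, 1.395, -0.126], TCP at [0.167, 0.602, 0.231] pointing down, gripper open.
Joint ranges: [-2.98, 2.98], [-0.91, 2.08], [0.09, 2.57], [-1.24, 4.39], [0.2, 2.65], [-2.68, 2.68]. Speed limits (rad/s): [2.57, 2.57, 3.01, 3.14, 3.14, 3.14].

### API

Orientations are given as [roll, pitch, yaw] about the fixed x, y, z axes, in that order (R = Rz(yaw) Ry(pitch) Rx(roll)).
In Python, from rig import ctrl, hand, solver, monitor, viewer, ticket gives the robot as it stands. Calls block until the motion is done:
- ctrl.move_ptp(position, orientation): joint-space move of the TCP to a pose.
- ctrl.movel(position, speed=0.15, orientation=None, guard=None): straight line of the TCP; orientation=None keeps the orientation; speed is the mean speed in m/s. With guard (N) it stops when the force on the tool has changed by that much, and returns True; else False.
- ctrl.move_j(angles): joint-space move.
- hand.ungrasp() and hand.grab(strength=None): open the fingers fully, or close them until they stop; strength is the grip in N (None keeps the last).
- ctrl.dwell(seconds).
- solver.inverse_kinematics(position, orientation): joint angles nearest the present ones, or None.
- monitor.sense(): the state.
- viewer.capture(name): name is "scene" or "top"; returns the picture (384x512x3 uint8, red, green, blue); there is no depth.
- viewer.get_calibration(name): a dict with "vfov" (degrees; the focal length in pixels is half the picture's height over the tangent of half this angle, whatever the lens; pixels are square), "cx", "cy" (the principal point, pixels), "distortion" ([k1, k2, p1, p2, k3] as OpenCV has them; the pictures are not rectified), "R" (3x3) and "t" (3): a world point X has camera coordinates R X + t. Camera axes: x right, y down, z forward; pixel columns grow to the right and rows downward; lengths in m; the calibration is good to about 2 mm. A picture is of the moment at which its call begins. get_calibration takes no time and is no camera call.
A pose or a line that the arm cannot do raises ctrl.IKError and nothing moves.
- ticket.job_done(): hands the job in, once; it reports no verdict.
The state is a dict: "t": time; "qpos": joint angles; "dq": joint speeds; "tau": joint torques, N m; "position": TCP position; "tcp_rot": TCP orientation; "ft_force": force on the tool from outside, world axes, zero at the start; "torque": the same for the moment, N m; "finger_gap": finger opening in m.
Only numpy, scipy, OpenCV 4.12 (cv2) and the standard library are available. Lean on these libraries where they do the work, as an engineer would, in place of code of your own. Each camera call takes 0.05 s, during which the arm holds its last target.

## Working session

There is one attempt and no reset: what is moved stays moved. The work goes in short steps, each a Python script; the robot and the scene stay as the last script left them, time stands still between calls to the robot, and variables do not carry over. Pictures are saved under pics/ and viewed, and the job is handed in when it is done.

```bash
mkdir -p pics; ls; python3 - <<'E'
from rig import ctrl, hand, solver, monitor, viewer, ticket
import cv2
for n in("scene","top"):
    im=viewer.capture(n); cv2.imwrite(f"pics/{n}0.png",im[:,:,::-1]); print(n,viewer.get_calibration(n))
s=monitor.sense();print(s['t'],s['position'],s['tcp_rot'],s['finger_gap'],ctrl.hold_point_z)
E
```

```text
pics
scene {'vfov': 46.27710707018458, 'cx': 252.05969782551466, 'cy': 196.6267228939149, 'distortion': array([0.02649695, 0.        , 0.        , 0.        , 0.        ]), 'R': array([[-0.82765154,  0.56119624,  0.00719048],
       [ 0.30040754,  0.45378989, -0.83894579],
       [-0.47407619, -0.6921947 , -0.54416749]]), 't': array([ 0.547446  , -0.13501168,  1.3548557 ])}
top {'vfov': 48.07012599427018, 'cx': 257.11867499089465, 'cy': 183.86385230533614, 'distortion': array([-0.15607993,  0.        ,  0.        ,  0.        ,  0.        ]), 'R': array([[ 7.22031129e-03, -9.99973933e-01,  3.10738338e-05],
       [-9.97586086e-01, -7.20521604e-03, -6.90658030e-02],
       [ 6.90642266e-02,  4.67677773e-04, -9.97612106e-01]]), 't': array([-0.00734844,  0.64986457,  1.08822385])}
0.1 [0.16697046 0.60171059 0.23030556] [-3.13983513e+00 -2.15319835e-04  2.87079720e+00] 0.08546684622993447 0.0187
```

View pics/scene0.png

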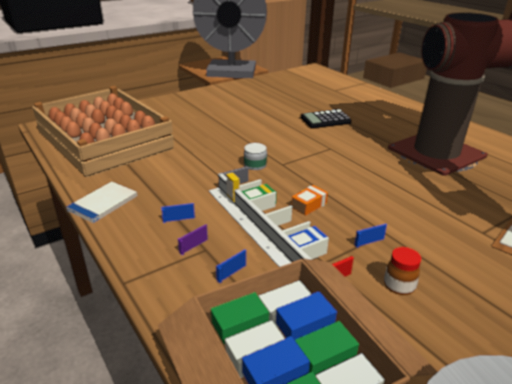

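View pics/top0.png

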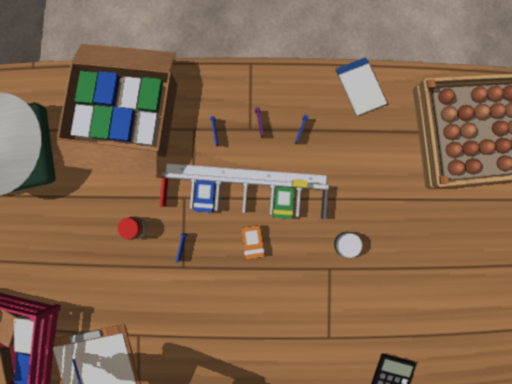

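```bash
python3 - <<'E'
import cv2
im=cv2.imread("pics/top0.png")
cv2.imwrite("pics/top0a.png",cv2.resize(im[40:200,130:330],None,fx=4,fy=4,interpolation=cv2.INTER_CUBIC)[:600])
cv2.imwrite("pics/top0b.png",cv2.resize(im[40:190,230:430],None,fx=4,fy=4,interpolation=cv2.INTER_CUBIC))
E
```

```text
(no output)
```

View pics/top0a.png

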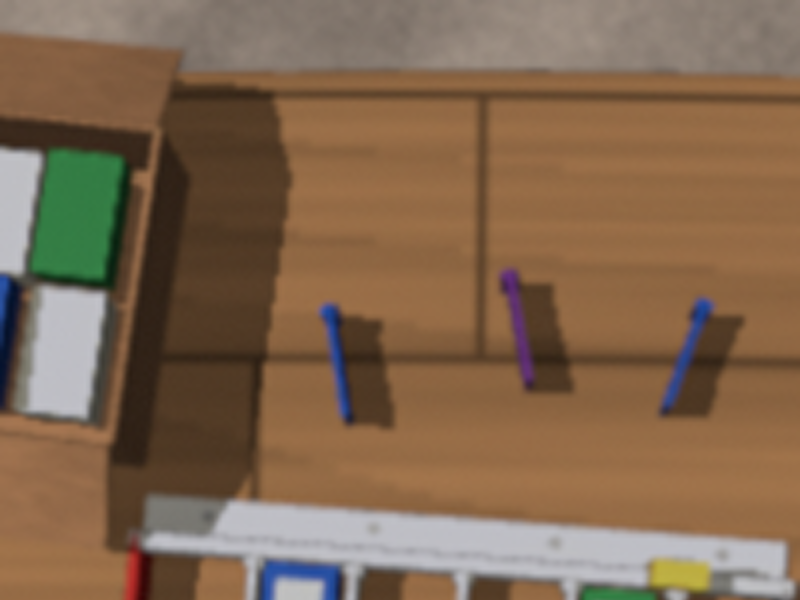

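View pics/top0b.png

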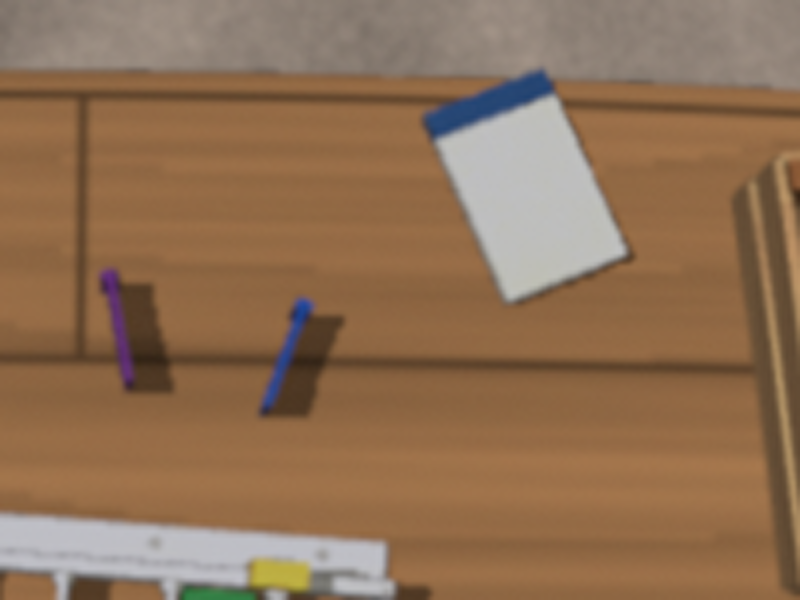

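```bash
python3 - <<'E'
import cv2
im=cv2.imread("pics/top0.png")
cv2.imwrite("pics/top0c.png",cv2.resize(im[155:265,155:255],None,fx=5.4,fy=5.4,interpolation=cv2.INTER_CUBIC))
cv2.imwrite("pics/top0d.png",cv2.resize(im[155:265,240:340],None,fx=5.4,fy=5.4,interpolation=cv2.INTER_CUBIC))
im=cv2.imread("pics/scene0.png")
cv2.imwrite("pics/s0.png",cv2.resize(im[155:280,200:360],None,fx=4.8,fy=4.8,interpolation=cv2.INTER_CUBIC))
E
```

```text
(no output)
```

View pics/top0c.png

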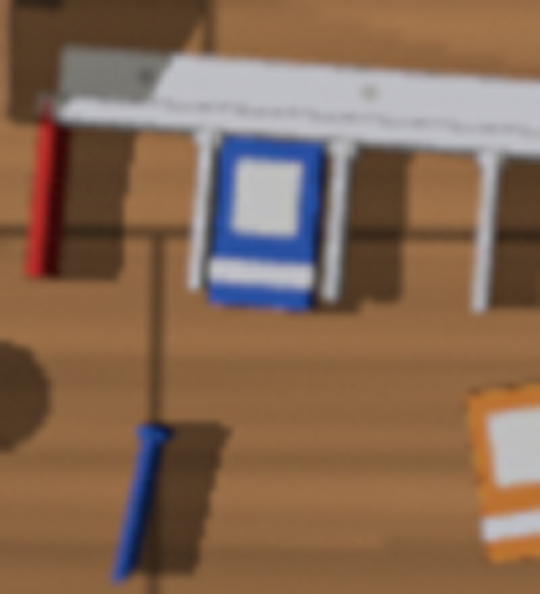

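View pics/top0d.png

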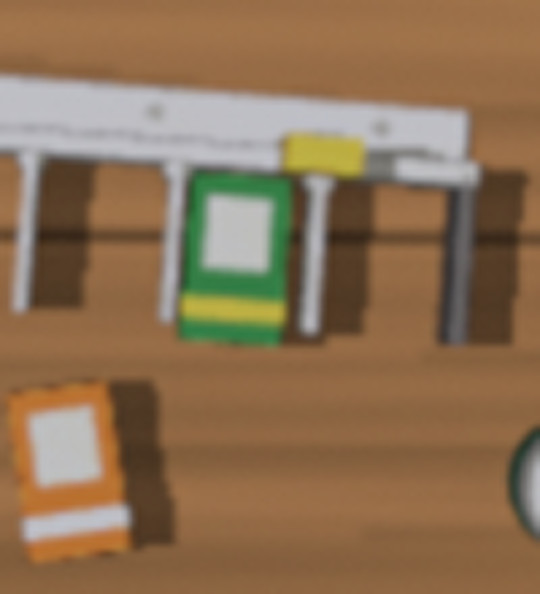

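View pics/s0.png

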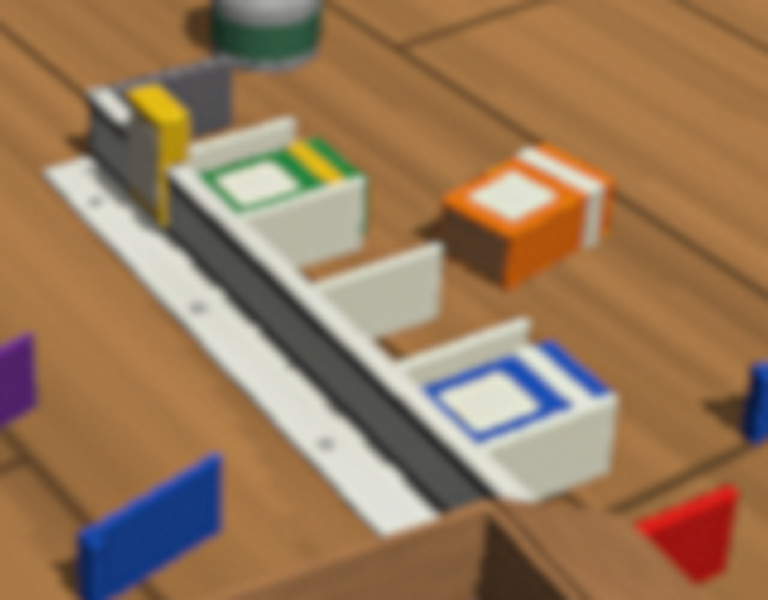

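```bash
cat > h.py <<'E'
import numpy as np, cv2
from rig import ctrl, hand, solver, monitor, viewer, ticket
def K(c):
    f=192/np.tan(np.radians(c['vfov'])/2); return np.array([[f,0,c['cx']],[0,f,c['cy']],[0,0,1.]])
def ray(n,uv,z):
    c=viewer.get_calibration(n); p=cv2.undistortPoints(np.array([[uv]],float),K(c),c['distortion'])[0,0]
    R=c['R'];C=-R.T@c['t'];d=R.T@np.array([p[0],p[1],1]);return C+d*(z-C[2])/d[2]
def proj(n,P):
    c=viewer.get_calibration(n); return cv2.projectPoints(np.array(P,float).reshape(-1,3),cv2.Rodrigues(c['R'])[0],c['t'],K(c),c['distortion'])[0][:,0]
def crop(X,off,s): return ((X[0]+.5)/s-.5+off[0],(X[1]+.5)/s-.5+off[1])
E
python3 - <<'E'
from h import *
np.set_printoptions(precision=4,suppress=True)
c=(155,155);d=(240,155)
for nm,o,p,z in [("red end",c,(35,275),.045),("d1",c,(195,287),.04),("d2",c,(331,298),.04),("d3",c,(480,309),.04),("d3'",d,(20,310),.04),("d4",d,(167,320),.04),("d5",d,(310,331),.04),("grey",d,(452,342),.045),
 ("d1r",c,(207,130),.04),("d2r",c,(343,142),.04),("d3r",c,(490,152),.04),("d3r",d,(31,152),.04),("d4r",d,(175,160),.04),("d5r",d,(320,177),.04),
 ("tagTL",d,(288,134),.075),("tagTR",d,(365,140),.075),("tagBR",d,(362,177),.075),("tagBL",d,(283,170),.075),
 ("oTL",d,(10,395),.034),("oTR",d,(107,384),.034),("oBR",d,(131,549),.034),("oBL",d,(32,560),.034)]:
    print(nm,ray("top",crop(p,o,5.4),z))
print(ray("top",(349,245),.055),ray("top",(128,228),.075))
print("cam",-viewer.get_calibration("top")["R"].T@viewer.get_calibration("top")["t"])
E
```

```text
red end [0.5915 0.2408 0.045 ]
d1 [0.5867 0.1656 0.04  ]
d2 [0.5821 0.1013 0.04  ]
d3 [0.5776 0.0313 0.04  ]
d3' [0.5771 0.0318 0.04  ]
d4 [ 0.5729 -0.0371  0.04  ]
d5 [ 0.5682 -0.1042  0.04  ]
grey [ 0.5633 -0.1704  0.045 ]
d1r [0.6608 0.1611 0.04  ]
d2r [0.6556 0.0966 0.04  ]
d3r [0.6513 0.0273 0.04  ]
d3r [0.6513 0.0273 0.04  ]
d4r [ 0.648  -0.0405  0.04  ]
d5r [ 0.6405 -0.1088  0.04  ]
tagTL [ 0.6579 -0.0908  0.075 ]
tagTR [ 0.6554 -0.126   0.075 ]
tagBR [ 0.6385 -0.1246  0.075 ]
tagBL [ 0.6414 -0.0885  0.075 ]
oTL [0.5371 0.0363 0.034 ]
oTR [ 0.5426 -0.0092  0.034 ]
oBR [ 0.4653 -0.0211  0.034 ]
oBL [0.4598 0.0254 0.034 ]
[ 0.4958 -0.234   0.055 ] [0.5342 0.3167 0.075 ]
cam [ 0.5732 -0.0032  1.1305]
```

```bash
cat >> h.py <<'E'
TH=-0.0685
XA=np.array([np.cos(TH),np.sin(TH)]);YA=np.array([-np.sin(TH),np.cos(TH)])
O=np.array([0.6522,0.0264])   # div3 at rail near face; "rack-like" frame with y from div3
def W(x,y,z): return np.r_[O+x*XA+y*YA,z]
def L(p): q=np.asarray(p)[:2]-O; return np.array([q@XA,q@YA])
ORI=[np.pi,0,np.pi+TH]
def box(x0,x1,y0,y1,z0,z1): return [W(x,y,z) for x in(x0,x1) for y in(y0,y1) for z in(z0,z1)]
def overlay(n,im,boxes,off,s,size):
    M=cv2.resize(im[off[1]:off[1]+size[1],off[0]:off[0]+size[0]],None,fx=s,fy=s,interpolation=cv2.INTER_CUBIC)
    for b in boxes:
        p=(proj(n,b)+.5-off)*s-.5
        for i in range(8):
            for k in(1,2,4):
                if not i&k: cv2.line(M,tuple(np.int32(np.round(p[i]))),tuple(np.int32(np.round(p[i|k]))),(255,0,255),1)
    return M
DY=[.1345,.0700,0,-.0689,-.1363]
E
python3 - <<'E'
from h import *
bs=[box(-.075,0,y-.0025,y+.0025,0,.04) for y in DY]+[box(0,.01,-.206,.212+.006,0,.045)]
bs+=[box(-.076,.01,.2105,.2185,0,.045),box(-.076,.01,-.2185+.01,-.2105+.01,0,.045)]
for n,off,sz,s in(("top",(150,155),(190,75),4.2),("scene",(200,155),(160,125),4.8)):
    cv2.imwrite(f"pics/ov_{n}.png",overlay(n,cv2.imread(f"pics/{n}0.png"),bs,np.array(off),s,sz))
for p in([0.6483,-0.1075],[.5012,.0079]): print(L(p))
E
```

```text
[ 0.00527412 -0.13385292]
[-0.14937961 -0.02879203]
```

View pics/ov_top.png

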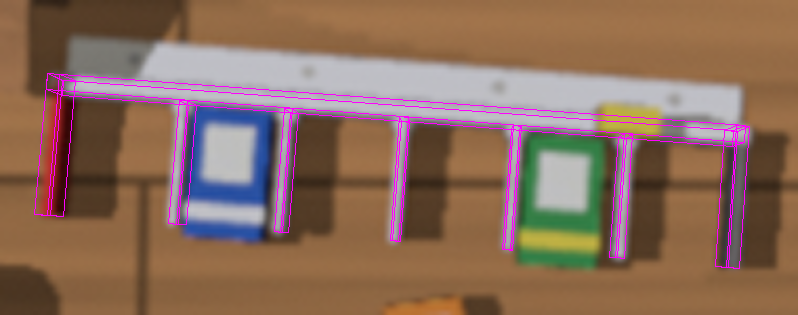

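View pics/ov_scene.png

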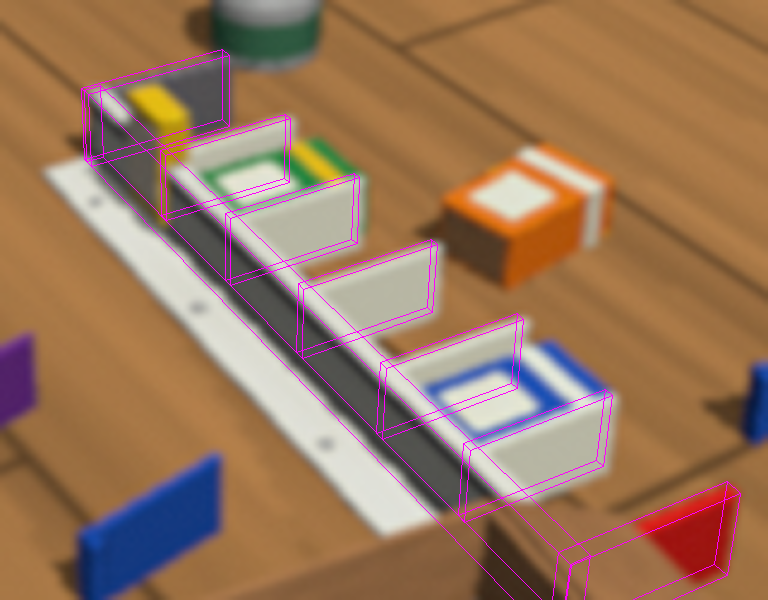

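```bash
python3 - <<'E'
from h import *
print(solver.inverse_kinematics(W(.006,-.19,.24),ORI))
hand.grab(20)
print(monitor.sense()['t'])
ctrl.move_ptp(W(.006,-.19,.24),ORI); print(monitor.sense()['t'])
ctrl.movel(W(.006,-.19,.054),speed=.15)
s=monitor.sense();print(s['t'],s['position'],L(s['position']),s['tcp_rot'],s['ft_force'],s['finger_gap'])
for n in("scene","top"): cv2.imwrite(f"pics/{n}1.png",viewer.capture(n)[:,:,::-1])
im=cv2.imread("pics/scene1.png");cv2.imwrite("pics/s1.png",cv2.resize(im[90:250,150:350],None,fx=3.7,fy=3.7,interpolation=cv2.INTER_CUBIC))
E
```

```text
[-0.3666537   0.31130552  1.40080151  0.          1.42948562 -1.86895003]
0.8667
4.025
5.4167 [ 0.64611029 -0.16391408  0.0553777 ] [ 0.00695089 -0.19028458] [-3.14093345e+00  2.11631712e-03  3.07312208e+00] [ 0.383581   -0.6729612  -0.16123266] 0.0003685271019892676
```

View pics/s1.png

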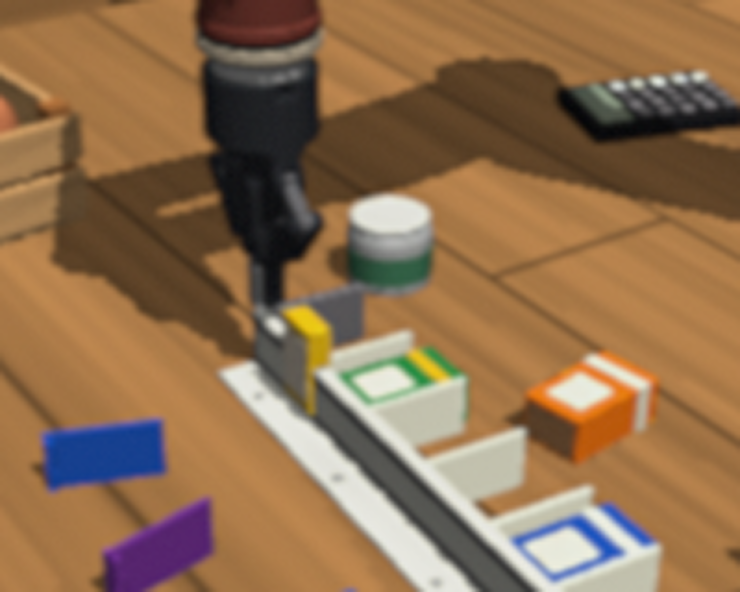

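View pics/top1.png

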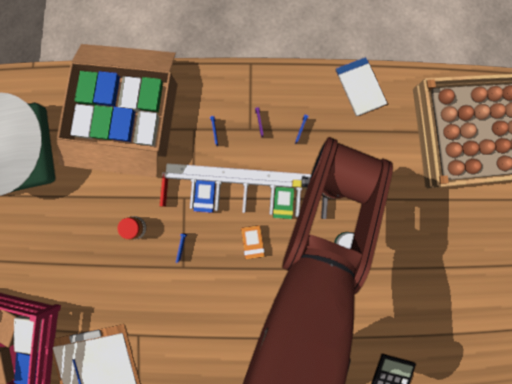

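```bash
python3 - <<'E'
from h import *
g=ctrl.movel(W(.006,-.140,.054),speed=.04,guard=1.2)
s=monitor.sense();print(g,s['t'],L(s['position']),s['ft_force'])
g=ctrl.movel(W(.006,-.005,.054),speed=.06,guard=12)
s=monitor.sense();print(g,s['t'],L(s['position']),s['ft_force'])
cv2.imwrite("pics/scene2.png",viewer.capture("scene")[:,:,::-1])
im=cv2.imread("pics/scene2.png");
bs=[box(-.075,0,y-.0025,y+.0025,0,.04) for y in DY]
y=L(s['position'])[1]+.0145+.018
bs+=[box(-.003,.013,y-.018,y+.018,.046,.075)]
cv2.imwrite("pics/s2.png",overlay("scene",im,bs,np.array((200,125)),4.8,(160,125)))
cv2.imwrite("pics/s2p.png",overlay("scene",im,[],np.array((200,125)),4.8,(160,125)))
E
```

```text
True 6.275 [ 0.00554393 -0.16117202] [ 0.17854675 -0.57875255  0.70627076]
False 9.05 [ 0.00616155 -0.0050886 ] [-1.23743171 -0.75346797  0.24021511]
```

View pics/s2.png

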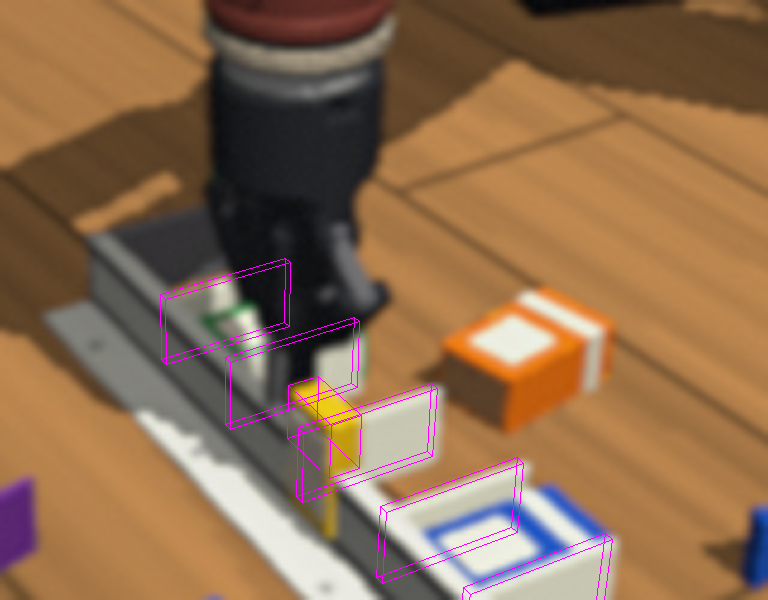

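View pics/s2p.png

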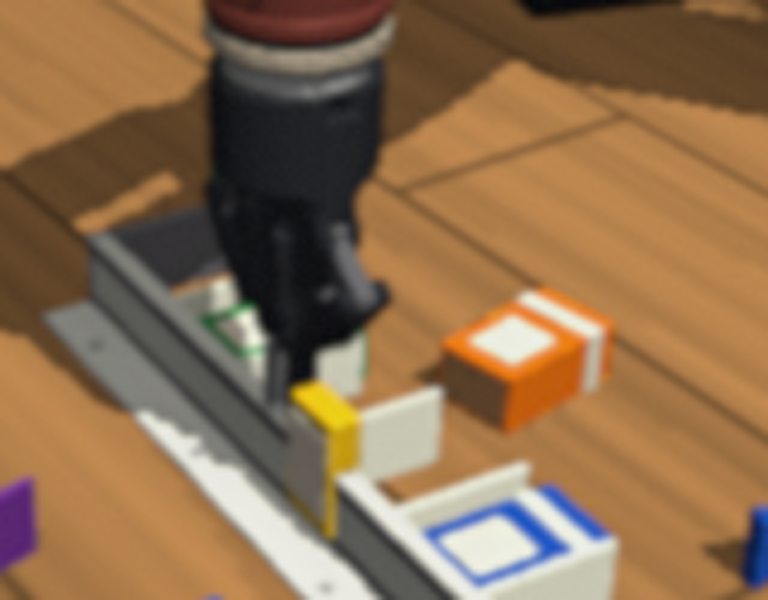

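```bash
python3 - <<'E'
from h import *
ctrl.movel(W(.006,.0030,.054),speed=.03,guard=12)
s=monitor.sense();print(s['t'],L(s['position']),s['ft_force'])
ctrl.movel(W(.006,-.02,.054),speed=.06)
ctrl.movel(W(-.01,-.03,.11),speed=.12)
ctrl.movel(W(-.154,-.10,.11),speed=.15)
s=monitor.sense();print(s['t'],L(s['position']),s['ft_force'])
for n in("scene","top"): cv2.imwrite(f"pics/{n}3.png",viewer.capture(n)[:,:,::-1])
bs=[box(-.003,.013,.035-.018,.035+.018,.046,.075),box(-.075,0,-.0025,.0025,0,.04),box(-.075,0,.0675,.0725,0,.04)]
cv2.imwrite("pics/t3.png",overlay("top",cv2.imread("pics/top3.png"),bs,np.array((180,155)),5,(150,115)))
cv2.imwrite("pics/s3.png",overlay("scene",cv2.imread("pics/scene3.png"),bs,np.array((200,125)),4.8,(160,125)))
E
```

```text
9.5167 [0.00618909 0.00363512] [-0.09583434  0.09172998  0.14467252]
11.9083 [-0.15334141 -0.09983969] [0.03359636 0.586517   0.54790577]
```

View pics/t3.png

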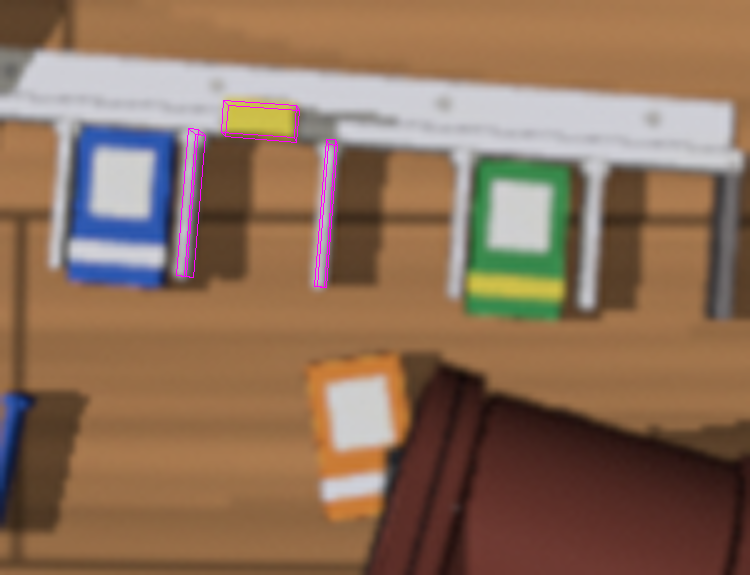

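View pics/s3.png

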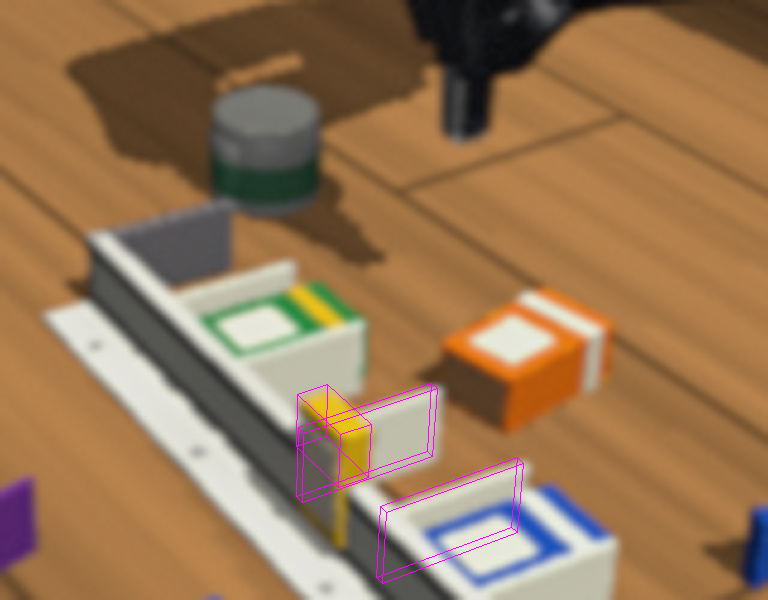

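```bash
python3 - <<'E'
from h import *
ctrl.movel(W(-.154,-.095,.014),speed=.12)
g=ctrl.movel(W(-.154,-.0035,.014),speed=.05,guard=10)
s=monitor.sense();print(g,s['t'],L(s['position']),s['ft_force'])
ctrl.movel(W(-.154,-.02,.014),speed=.06)
ctrl.movel(W(-.158,-.03,.07),speed=.12)
ctrl.movel(W(-.24,-.02,.07),speed=.15)
s=monitor.sense();print(s['t'],L(s['position']),s['ft_force'])
for n in("scene","top"): cv2.imwrite(f"pics/{n}4.png",viewer.capture(n)[:,:,::-1])
bs=[box(-.19,-.11,.011,.059,0,.034)]
cv2.imwrite("pics/t4.png",overlay("top",cv2.imread("pics/top4.png"),bs,np.array((180,155)),5,(150,115)))
cv2.imwrite("pics/s4.png",overlay("scene",cv2.imread("pics/scene4.png"),bs,np.array((240,125)),4.8,(160,125)))
E
```

```text
False 14.9417 [-0.15398372 -0.00363035] [-0.31695415  0.22729168  0.04377632]
16.6917 [-0.23939618 -0.02003755] [0.92831357 0.10483685 0.5391343 ]
```

View pics/t4.png

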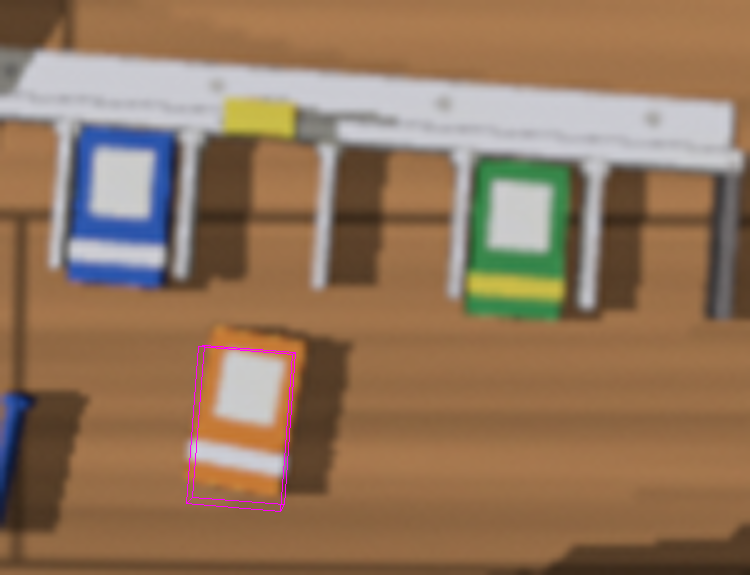

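View pics/s4.png

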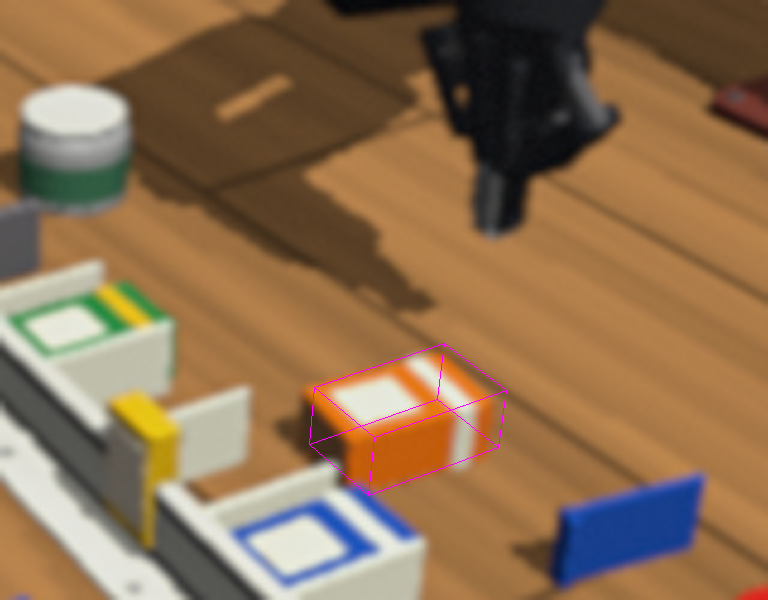

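```bash
cat >> h.py <<'E'
def carton(px,off,s):
    q=[L(ray("top",crop(p,off,s),.034)) for p in px] # TL TR BR BL
    q=np.array(q); f=(q[0]+q[1])/2;n=(q[2]+q[3])/2; d=f-n; return q.mean(0),np.degrees(np.arctan2(d[1],d[0])),np.linalg.norm(d)
E
python3 - <<'E'
from h import *
print(carton([(215,327),(306,342),(280,497),(188,485)],(180,155),5))
print(carton([(10,395),(107,384),(131,549),(32,560)],(240,155),5.4))
E
```

```text
(array([-0.14172409,  0.03162561]), np.float64(-5.184477091720946), np.float64(0.08053446477224974))
(array([-0.14937747, -0.02883717]), np.float64(12.299824237338333), np.float64(0.0781857309035551))
```

```bash
python3 - <<'E'
from h import *
ctrl.movel(W(-.22,.033,.05),speed=.15)
ctrl.movel(W(-.215,.033,.014),speed=.1)
g=ctrl.movel(W(-.174,.033,.014),speed=.04,guard=10)
s=monitor.sense();print(g,s['t'],L(s['position']),s['ft_force'])
for n in("scene","top"): cv2.imwrite(f"pics/{n}5.png",viewer.capture(n)[:,:,::-1])
bs=[box(-.163,-.083,.008,.056,0,.034)]
cv2.imwrite("pics/t5.png",overlay("top",cv2.imread("pics/top5.png"),bs,np.array((180,155)),5,(150,115)))
cv2.imwrite("pics/s5.png",overlay("scene",cv2.imread("pics/scene5.png"),bs,np.array((240,125)),4.8,(160,125)))
E
```

```text
False 19.0333 [-0.17407408  0.0330344 ] [ 0.48937161 -0.84112721 -0.40912455]
```

View pics/t5.png

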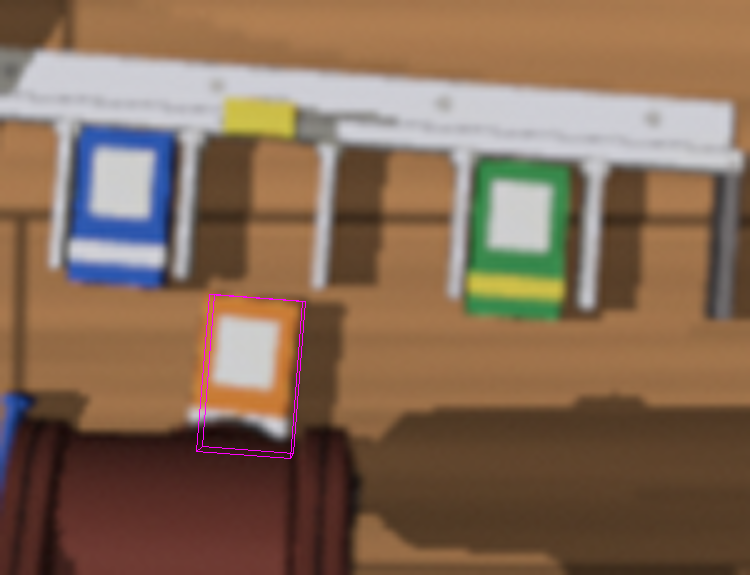

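View pics/s5.png

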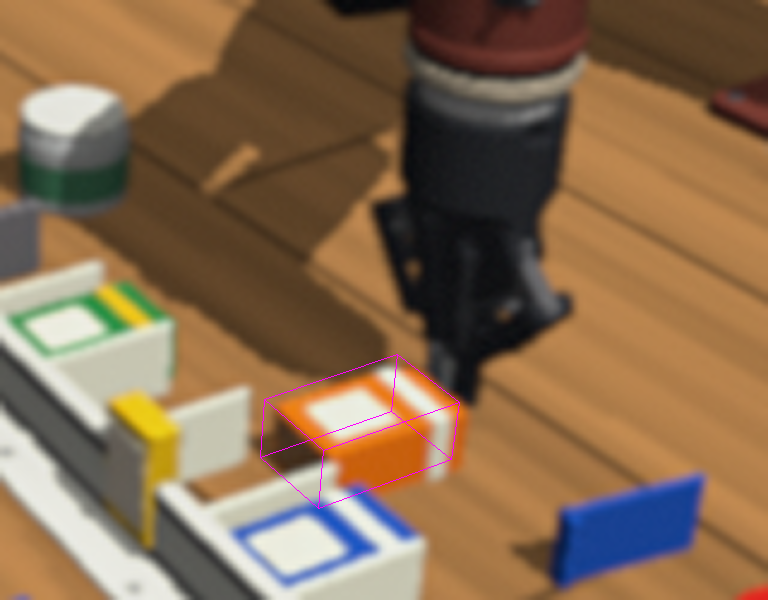

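```bash
python3 - <<'E'
from h import *
g=ctrl.movel(W(-.110,.0345,.014),speed=.05,guard=8)
s=monitor.sense();print(g,s['t'],L(s['position']),s['ft_force'])
g=ctrl.movel(W(-.084,.0345,.014),speed=.02,guard=6)
s=monitor.sense();print(g,s['t'],L(s['position']),s['ft_force'])
ctrl.movel(W(-.13,.0345,.014),speed=.06)
ctrl.movel(W(-.22,.0,.14),speed=.2)
s=monitor.sense();print(s['t'],L(s['position']),s['ft_force'])
for n in("scene","top"): cv2.imwrite(f"pics/{n}6.png",viewer.capture(n)[:,:,::-1])
bs=[box(-.08,-.0,.011,.059,0,.034)]
cv2.imwrite("pics/t6.png",overlay("top",cv2.imread("pics/top6.png"),[],np.array((180,155)),5,(150,115)))
cv2.imwrite("pics/t6o.png",overlay("top",cv2.imread("pics/top6.png"),bs,np.array((180,155)),5,(150,115)))
cv2.imwrite("pics/s6.png",overlay("scene",cv2.imread("pics/scene6.png"),[],np.array((220,135)),4.8,(160,125)))
E
```

```text
False 20.5667 [-0.11011959  0.03453179] [ 1.17992352 -0.46669394 -0.1520409 ]
True 21.4917 [-0.09126784  0.03449266] [ 0.70048092 -0.10480716  0.35689272]
23.2167 [-2.19956969e-01  2.91521369e-05] [-0.78750711 -0.31636639 -0.48686717]
```

View pics/t6.png

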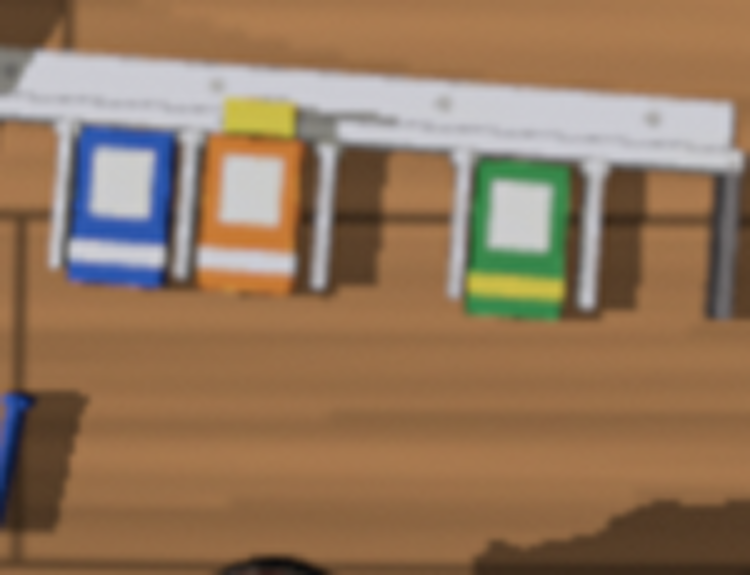

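View pics/t6o.png

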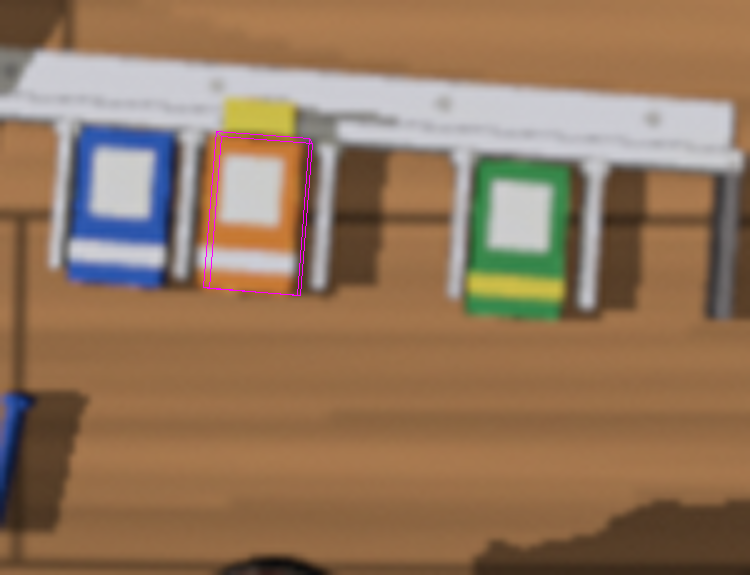

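View pics/s6.png

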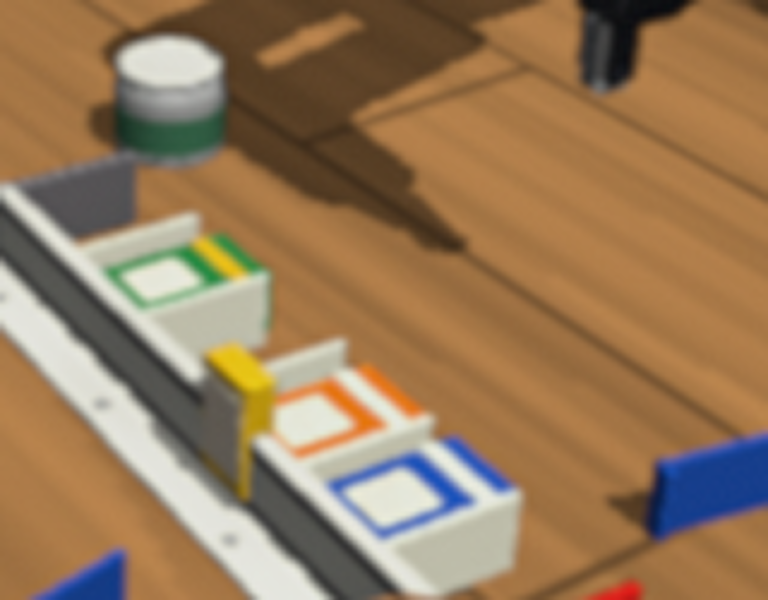

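```bash
python3 - <<'E'
from h import *
print(carton([(206,134),(304,141),(294,293),(197,284)],(180,155),5))
a=cv2.imread("pics/top0.png").astype(int);b=cv2.imread("pics/top6.png").astype(int)
for nm,(x0,y0,x1,y1) in dict(blue=(190,176,218,214),green=(270,184,298,220),jar=(115,215,148,242),tin=(333,230,365,260)).items(): print(nm,abs(a-b)[y0:y1,x0:x1].max(2).mean())
ticket.job_done()
print(monitor.sense()['t'])
E
```

```text
(array([-0.04031545,  0.03808195]), np.float64(0.9524247857821322), np.float64(0.07719632765334204))
blue 11.289473684210526
green 12.726190476190476
jar 9.656565656565656
tin 17.158333333333335
the job is handed in; nothing more can be done
the job is handed in; nothing more can be done
```

The price tag stands at the third gap from the red panel and the orange carton is home against the rail in that gap. I handed the job in at about 23 s on the robot's clock, with the gripper backed off and clear. No verdict is reported.

**What I did:** The red panel is at the left end, so the third gap lies between div2 and div3. With shut fingers I pushed the tag along the rail to the middle of that gap. I pushed the carton sideways until it lined up with the gap, then from its near end until the 6 N guard tripped. That happened at the finger position expected for a carton that is fully home.

**Last checks:**

| Item | Measured | Needed |
|---|---|---|
| Tag middle, from div3 | about 35 mm | roughly 18 to 52 mm (div2 at 70 mm) |
| Carton centre to rail's near face | about 40 mm | at most 47 mm |
| Carton centre, from div3 | about 38 mm | 20 to 50 mm |
| Carton angle to square | about 1° | under 8° |

**Checks that disagreed or proved little:**
- **Sideways push:** it turned the carton about 5° too far. The flat push on its end squared it up.
- **Rack outline:** my fitted outline sat 1 to 2 pixels off in the scene camera, but it matched the top view.
- **Other goods:** the before-and-after picture difference did not settle whether they moved; I put the changes (10 to 17 grey levels) down to shadows. By eye, the green and blue cartons look unmoved in the top view. I did not measure the jar or the tin again, but the tool never came near them.

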